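Flag the softest anti-vibration mount

ROBOT

A 7-joint arm with a two-finger parallel gripper is mounted at the origin on a cart in front of the work surface, level with it; the furniture and walls round the work are solid. World frame = base frame: x ahead of the robot, y to its left, z up, the work surface at z = 0. Lengths are in m, angles in degrees, forces in N, time in s.
With the tool pointing down it reaches from about 0.425 to 1.025 m from the base axis. Payload 9.4 kg.
Tool frame: the origin (TCP) lies on the centre line of the jaws, within the pads' length; the fingertips stand 25 mm ahead of it and the grasp point (between the pads) lies 6 mm ahead of it; z points along the fingers, y is the direction in which the jaws open and shut (so a half turn about z gives the same grasp; the last joint's range is limited). The gripper opens to 85 mm and grips with 20 to 120 N. Pads are 22 mm wide; open, the fingers measure 114 mm over their backs; the gripper's body (76 mm by 85 mm) begins 54 mm behind the grasp point. The pads swing forward as they close: fully open they stand 13 mm farther back than shut.
Start: joints at [59.032, 34.337, -0.143, 91.639, 0.103, 54.024, -4.572], TCP at [0.324, -0.648, 0.256] pointing down, gripper open.
Joint ranges: [-147.43, 147.43], [-19.82, 112.94], [-74.19, 73.91], [6.32, 146.72], [-59.91, 239.91], [6.04, 106.73], [-150.56, 150.56]. Speed limits (degrees/s): [127.2, 127.2, 172.46, 172.46, 180, 180, 180].

INTERFACE

Orientations are given as [roll, pitch, yaw] about the fixed x, y, z axes, in that order (R = Rz(yaw) Ry(pitch) Rx(roll)).
In Python, from rig import ctrl gives the robot as it stands. The module is installed in compiled form; this text tells all that it offers.
- The arm moves only by the tool carry_out, never from a script. Its argument "commands" is a list of rows, each a list of 2 entries, a list of its own where there are three numbers: the shift along the tool's x, y, z in mm, then the turn, a rotation vector about the tool's x, y, z in degrees. A call has 1 to 10 rows; each row shifts and turns the commanded pose from where the row before left it, along the tool's axes as they then stand; what a row does not reach is not made up. A row lasts 1/10 s, in which the tool goes at most 50 mm and 8.59 degrees, less where a joint would pass 70% of its speed; a pose out of reach is approached as far as the arm can. A call is refused whole if a number of a shift passes 50 or a number of a turn 8.59, either way. A call with a gripper value outside its range is refused whole. "grip" is the gripper command: -1 is fully open, 1 is shut, values between are in proportion, set as the call begins (left out, the last holds). The fingers move at their own pace and stop on an object; "squeeze" is the grip in N (left out, the last holds). Time passes only in rows, so rows that do not move let the fingers close. It gives the time, the measured TCP pose, the force and the opening at its end, in the units of the state.
- ctrl.get_state(): the state, without advancing time (a new reading comes with each control period).
- ctrl.capture(name): name is "scene" or "top"; returns (picture, depth): 400x640x3 uint8, blue, green, red; 400x640 float32, m along the optical axis (not along the pixel's ray), 0 where there is no reading.
- ctrl.camera_model(name): a dict with "vfov" (degrees; the focal length in pixels is half the picture's height over the tangent of half this angle, whatever the lens; pixels are square), "cx", "cy" (the principal point, pixels), "T" (4x4, takes a point from camera to world coordinates). Camera axes: x right, y up, looking along -z (the intrinsics and any distortion apply to the point x, -y, -z); pixel columns grow to the right and rows downward; lengths in m; the calibration is good to about 2 mm. A picture is of the moment at which its call begins. camera_model takes no time and is no camera call.
- ctrl.finish_job(): hands the job in, once; it reports no verdict.
The state is a dict: "time": time; "joint_positions": joint angles; "joint_velocities": joint speeds; "tau": joint torques, N m; "tool_pos": TCP position; "orientation": TCP orientation; "ft_force": force on the tool from outside, world axes, zero at the start; "wrist_torque": the same for the moment, N m; "finger_gap": opening from 0.0 (shut) to 1.0 (fully open).
Only numpy, scipy, OpenCV 4.12 (cv2) and the standard library are available. Lean on these libraries where they do the work, as an engineer would, in place of code of your own. Each camera call takes 0.05 s, during which the arm holds its last target.

TASK

Three anti-vibration mounts that look alike stand on the trolley; one has gone soft. Press down on the sprung pad of each of the three with a fingertip so that it clearly gives, and only then push the tag of the softest one fully down, so that it gets replaced. Leave the other two tags up, do not lift or shove the mounts (nothing needs grasping), and leave the other things on the trolley where they are.

Things in the scene. Friction and masses are not known exactly. Their poses are not given: they have to be found in the camera images.
- mount_a: one of three mounts that look alike (loose, 1 kg; the softest is found only by pressing; they change places). Dark base plate 110 x 70 x 10 mm, origin at the centre of its underside, z up, x along the 110 mm. Sprung pad (48 mm across, top at z = 52 mm) at x = +22 mm, tag at x = -40 mm (the end nearer the robot), scale post (46 mm high) beside the pad at y = +33 mm.
- mount_a_pad_top (a point): centre of the top face of mount_a's sprung pad; moves down with it. The pad yields straight down, at most 16 mm, and springs back; it starts to move at about 1 N. All three springs are linear; at 5 N the softest pad gives about 11 mm, the two firm ones 4 to 5 mm.
- mount_a_tag_top (a point): centre of the top of mount_a's tag: a grey upright plate 26 mm wide and 4 mm thick with a thumb lip 34 mm (y) x 16 mm (x) on top, 72 mm above the surface while up. It slides 20 mm straight down between two cheeks (cheek tops at 42 mm); it takes about 2 N and stays where it is left.
- mount_a_tag (a joint): how far mount_a's tag is pushed down, m: 0 up (all start so), 0.020 fully down
- mount_a_rider (a joint): how far the small white rider on mount_a's scale post has been dragged down by the pad, m: 0 at the start; it stays at the deepest press so far (0.016 at most)
- mount_b: one of three mounts that look alike (loose, 1 kg; the softest is found only by pressing; they change places). Dark base plate 110 x 70 x 10 mm, origin at the centre of its underside, z up, x along the 110 mm. Sprung pad (48 mm across, top at z = 52 mm) at x = +22 mm, tag at x = -40 mm (the end nearer the robot), scale post (46 mm high) beside the pad at y = +33 mm.
- mount_b_pad_top (a point): centre of the top face of mount_b's sprung pad; moves down with it. The pad yields straight down, at most 16 mm, and springs back; it starts to move at about 1 N. All three springs are linear; at 5 N the softest pad gives about 11 mm, the two firm ones 4 to 5 mm.
- mount_b_tag_top (a point): centre of the top of mount_b's tag: a grey upright plate 26 mm wide and 4 mm thick with a thumb lip 34 mm (y) x 16 mm (x) on top, 72 mm above the surface while up. It slides 20 mm straight down between two cheeks (cheek tops at 42 mm); it takes about 2 N and stays where it is left.
- mount_b_tag (a joint): how far mount_b's tag is pushed down, m: 0 up (all start so), 0.020 fully down
- mount_b_rider (a joint): how far the small white rider on mount_b's scale post has been dragged down by the pad, m: 0 at the start; it stays at the deepest press so far (0.016 at most)
- mount_c: one of three mounts that look alike (loose, 1 kg; the softest is found only by pressing; they change places). Dark base plate 110 x 70 x 10 mm, origin at the centre of its underside, z up, x along the 110 mm. Sprung pad (48 mm across, top at z = 52 mm) at x = +22 mm, tag at x = -40 mm (the end nearer the robot), scale post (46 mm high) beside the pad at y = +33 mm.
- mount_c_pad_top (a point): centre of the top face of mount_c's sprung pad; moves down with it. The pad yields straight down, at most 16 mm, and springs back; it starts to move at about 1 N. All three springs are linear; at 5 N the softest pad gives about 11 mm, the two firm ones 4 to 5 mm.
- mount_c_tag_top (a point): centre of the top of mount_c's tag: a grey upright plate 26 mm wide and 4 mm thick with a thumb lip 34 mm (y) x 16 mm (x) on top, 72 mm above the surface while up. It slides 20 mm straight down between two cheeks (cheek tops at 42 mm); it takes about 2 N and stays where it is left.
- mount_c_tag (a joint): how far mount_c's tag is pushed down, m: 0 up (all start so), 0.020 fully down
- mount_c_rider (a joint): how far the small white rider on mount_c's scale post has been dragged down by the pad, m: 0 at the start; it stays at the deepest press so far (0.016 at most)
- tape: roll of brown tape lying flat, 93 mm across, 48 mm high, in front of the mounts; loose, origin at the centre of its underside; not part of the job
- vial_1: small capped vial, 12 mm across, 34 mm high, behind and between the mounts; loose, origin at the centre of its underside; not part of the job
- vial_2: small capped vial, 12 mm across, 34 mm high, behind and between the mounts; loose, origin at the centre of its underside; not part of the job
- tweezers: metal tweezers lying flat, 122 mm long, at the front left; loose, origin at the centre of its underside; not part of the job
- bottle: screw-cap bottle, 58 mm across, 123 mm high, at the back right; loose, origin at the centre of its underside; not part of the job

How it is judged (in metres and radians):
On the way, in this order (a step that is already met when the one before it is completed fails the run):
1. each of the three pads has been pressed at least 2 mm down (its rider shows it) while all tags are still up (value of joint each of mount_a_rider, mount_b_rider, mount_c_rider above 0.002 m and value of joint each of mount_a_tag, mount_b_tag, mount_c_tag below 0.005 m), for 0.1 s.
2. the tag of the softest mount is pushed down (value of joint mount_b_tag above 0.017 m), for 0.2 s.
At the end, for the whole second after the job is handed in: The tag of the softest mount is down (at least 17 of its 20 mm), the other two tags are up (less than 5 mm down), every pad has been pressed at least 2 mm, and the three mounts stand still, flat, within 20 mm of where they were (value of joint mount_b_tag above 0.017 m and value of joint each of mount_a_tag, mount_c_tag below 0.005 m and value of joint each of mount_a_rider, mount_b_rider, mount_c_rider above 0.002 m and distance of each of mount_a, mount_b, mount_c from where it was at the start of the episode below 0.02 m and angle between each of mount_a, mount_b, mount_c's own z axis and vertical below 0.05 rad and linear speed of each of mount_a, mount_b, mount_c below 0.01 m/s); the robot touches nothing.
It fails at once if the tag of a firm mount is pushed down (value of joint any of mount_a_tag, mount_c_tag above 0.005 m).
It fails at once if the tag of the softest mount is pushed before every pad has been pressed (value of joint mount_b_tag above 0.008 m and value of joint any of mount_a_rider, mount_b_rider, mount_c_rider below 0.002 m).
It fails at once if a mount is lifted, tipped or shoved away (more than 8 mm up, 20 mm off its place or 0.15 rad over) (height (world z) of any of mount_a, mount_b, mount_c above 0.008 m or distance of any of mount_a, mount_b, mount_c from where it was at the start of the episode above 0.02 m or angle between any of mount_a, mount_b, mount_c's own z axis and vertical above 0.15 rad).
It fails at once if one of the other loose things is lifted or moved more than 30 mm (distance of any of tape, vial_1, vial_2, tweezers, bottle from where it was at the start of the episode above 0.03 m).
It also fails if it takes over 48 s, if anything falls off the work surface, if the arm or the gripper's body presses on something with over 40 N, if the wrist force passes 120 N, or if a joint passes its speed limit or range.

## Working session

There is one attempt and no reset: what is moved stays moved. The work goes in short steps, Python scripts to look and compute and a tool call to move; the robot and the scene stay as the last step left them, time stands still between calls to the robot, and variables do not carry over. Pictures are saved under pics/ and viewed, and the job is handed in when it is done.

Besides the shell and the picture viewer there is one more tool, called after "Request:" as name([rows], argument=value, ...), one row to a line, values as JSON. carry_out: Moves the arm, as the interface text tells. Its arguments: {"type":"object","properties":{"commands":{"type":"array"},"grip":{"type":"number"},"squeeze":{"type":"number"}},"required":["commands"]}

```bash
mkdir -p pics
cat > h.py <<'E'
import numpy as np, cv2
from rig import ctrl
def K(n):
    m=ctrl.camera_model(n); f=200/np.tan(np.radians(m['vfov'])/2); return f,m['cx'],m['cy'],np.array(m['T'])
def onplane(n,u,v,z):
    f,cx,cy,T=K(n); d=T[:3,:3]@np.array([(u-cx)/f,-(v-cy)/f,-1]); o=T[:3,3]; return o+d*(z-o[2])/d[2]
def cloud(n,dep):
    f,cx,cy,T=K(n); v,u=np.mgrid[:400,:640]; p=np.stack([(u-cx)/f*dep,-(v-cy)/f*dep,-dep],-1); return p@T[:3,:3].T+T[:3,3]
E
python3 - <<'E'
from h import *
for n in('scene','top'):
    p,d=ctrl.capture(n); cv2.imwrite(f'pics/{n}0.png',p); np.save(n+'0.npy',d); print(ctrl.camera_model(n))
print(ctrl.get_state())
E
```

```text
{'vfov': 57.9762533010314, 'cx': 316.2490402033894, 'cy': 194.6553176174413, 'T': array([[-0.89422928,  0.25556592, -0.36747795,  0.22467497],
       [-0.44756827, -0.49942021,  0.74179653,  0.53476774],
       [ 0.006052  ,  0.82780766,  0.56097937,  0.56027576],
       [ 0.        ,  0.        ,  0.        ,  1.        ]])}
{'vfov': 51.72136995993099, 'cx': 326.2439710261936, 'cy': 203.35043365693716, 'T': array([[ 0.02622451,  0.99026849, -0.13667695,  0.40520637],
       [-0.99963947,  0.02676604,  0.00212556, -0.09317939],
       [ 0.00576317,  0.13657194,  0.99061339,  0.98619827],
       [ 0.        ,  0.        ,  0.        ,  1.        ]])}
{'time': 0.1, 'joint_positions': array([59.03028736, 34.37997571, -0.14437144, 91.67798016,  0.10288189,
       54.02268241, -4.57516183]), 'joint_velocities': array([ 0.03545095, -0.18658411,  0.0149874 , -0.1336485 , -0.03694018,
       -0.0714652 ,  0.02027143]), 'tau': array([ 6.14978184e-03, -7.77989531e+01,  1.57000680e+00, -2.58625960e+01,
        1.25520310e-02,  5.51295845e-03, -5.38871927e-05]), 'tool_pos': array([ 0.32414562, -0.64805901,  0.25549291]), 'orientation': array([-1.79919877e+02,  8.06557274e-03,  2.65742632e+01]), 'ft_force': array([ 0.60554975, -0.23807991,  0.02261711]), 'wrist_torque': array([-0.00588243,  0.0779253 ,  0.00219092]), 'finger_gap': 0.9980467435369794}
```

View pics/scene0.png

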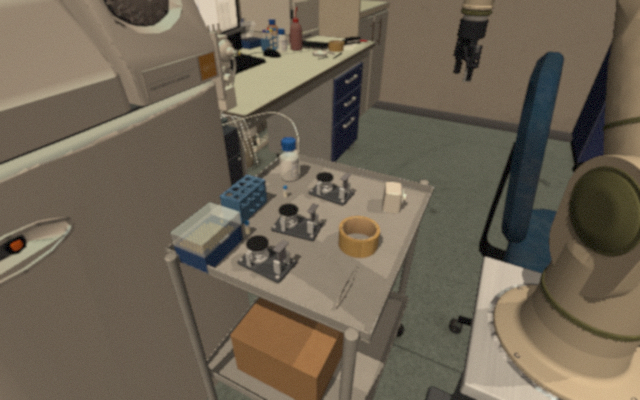

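View pics/top0.png

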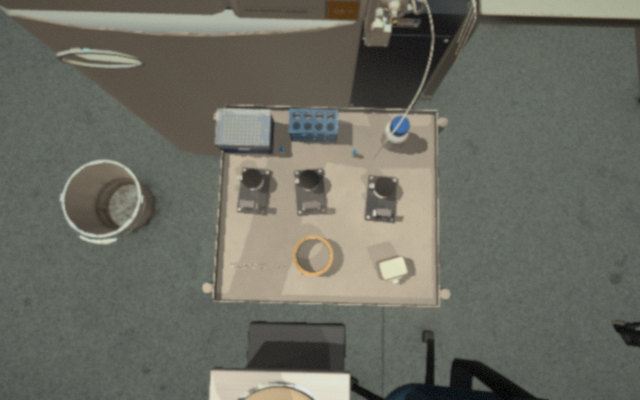

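Top view: mounts stand near pixels (254,188), (311,190) and (382,198), with pads away from the robot and tags nearer to it. The tape is at (313,256). I'll zoom in and check the depth next.

Run:
```python
from h import *
p=cv2.imread('pics/top0.png'); d=np.load('top0.npy'); c=cloud('top',d)
cv2.imwrite('pics/top0z.png',cv2.resize(p[150:230,220:420],None,fx=4,fy=4,interpolation=cv2.INTER_CUBIC))
z=c[...,2]; hz=np.clip((z+0.01)/0.12*255,0,255).astype(np.uint8)
cv2.imwrite('pics/top0h.png',cv2.resize(cv2.applyColorMap(hz,cv2.COLORMAP_JET)[150:230,220:420],None,fx=4,fy=4,interpolation=0))
print(np.median(z[220:235,230:280]))
for lo,hi in((.044,.058),(.064,.080)):
    m=((z>lo)&(z<hi)).astype(np.uint8); m[:160]=0;m[225:]=0;m[:,:225]=0;m[:,430:]=0
    n,l,s,ce=cv2.connectedComponentsWithStats(m)
    for i in range(1,n):
        if s[i,4]>8: print(lo,s[i],ce[i],c[l==i].mean(0),c[l==i].min(0),c[l==i].max(0))
```

```text
6.165290101778353e-05
0.044 [238 168  25  21 348] [251.22988506 178.20114943] [0.58799812 0.07912385 0.05142581] [0.564878   0.05449719 0.04496961] [0.61205744 0.11096297 0.05589594]
0.044 [294 169  25  21 345] [308.05797101 179.23768116] [ 0.58910875 -0.05181266  0.05163487] [ 0.5664185  -0.07499016  0.04412962] [ 0.61347372 -0.0190099   0.05614588]
0.044 [370 177  25  20 344] [383.87790698 186.34302326] [ 0.57729063 -0.22676792  0.05142258] [ 0.55449583 -0.25034383  0.04402688] [ 0.59981126 -0.19521639  0.05604471]
0.064 [239 200  16   8 108] [246.7962963 203.4537037] [0.52632232 0.0822943  0.07193423] [0.5182253  0.06619874 0.06827112] [0.53448179 0.10004678 0.07539543]
0.064 [303 201  16   8 109] [310.55045872 204.42201835] [ 0.52803015 -0.06012482  0.07161035] [ 0.51954107 -0.07689446  0.06637748] [ 0.53626802 -0.04300785  0.07521845]
0.064 [376 208  16   9 111] [383.46846847 211.85585586] [ 0.5157018  -0.22340975  0.07145115] [ 0.50673253 -0.24041012  0.06667885] [ 0.52426915 -0.20674743  0.0762199 ]
```

View pics/top0z.png

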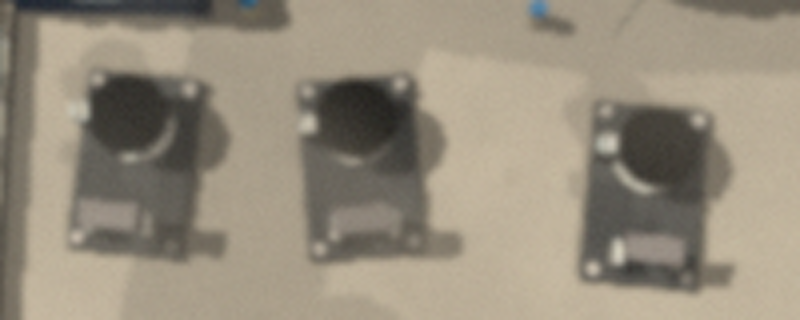

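View pics/top0h.png

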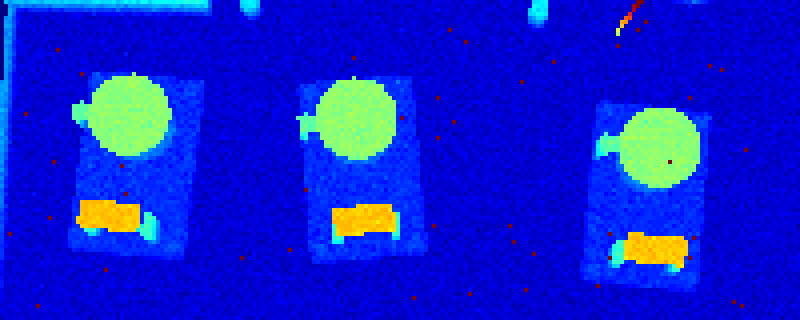

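Run:
```python
from h import *
d=np.load('top0.npy'); c=cloud('top',d); z=c[...,2]
m=((z>.044)&(z<.058)).astype(np.uint8); m[:160]=0;m[225:]=0;m[:,:225]=0;m[:,430:]=0
m=cv2.morphologyEx(m,cv2.MORPH_OPEN,cv2.getStructuringElement(2,(11,11)))
n,l,s,ce=cv2.connectedComponentsWithStats(m)
for i in range(1,n): print(s[i],ce[i],onplane('top',*ce[i],.052))
# tall stuff near
q=(z>.13)&(c[...,0]>.3)&(c[...,0]<.8)&(abs(c[...,1]+.1)<.5)
for lo in np.arange(.3,.85,.05):
    k=q&(c[...,0]>=lo)&(c[...,0]<lo+.05)
    if k.sum()>3: print(lo,k.sum(),c[k].min(0).round(3),c[k].max(0).round(3))
# rotation of yaw: tool axes
from scipy.spatial.transform import Rotation as R
s=ctrl.get_state(); print(R.from_euler('xyz',s['orientation'],degrees=True).as_matrix().round(3))
```

```text
[242 168  20  21 323] [251.6873065  178.22291022] [0.58784493 0.077956   0.052     ]
[299 169  20  21 323] [308.61609907 179.24148607] [ 0.58904559 -0.0531204   0.052     ]
[375 177  20  19 274] [383.75547445 185.23722628] [ 0.57974143 -0.22639131  0.052     ]
0.3 238 [ 0.3   -0.6    0.249] [ 0.316 -0.576  0.332]
0.39999999999999997 976 [ 0.405 -0.093  0.986] [ 0.405 -0.093  0.986]
0.5999999999999999 8 [ 0.646 -0.213  0.135] [ 0.649 -0.208  0.157]
0.6499999999999999 47 [ 0.651 -0.248  0.159] [ 0.699 -0.213  0.19 ]
0.7 33 [ 0.702 -0.276  0.183] [ 0.749 -0.249  0.191]
0.7499999999999999 658 [ 0.752 -0.296  0.131] [0.8   0.237 0.357]
[[ 0.894  0.447 -0.001]
 [ 0.447 -0.894  0.001]
 [-0.    -0.001 -1.   ]]
```

Right-hand pad is near (0.577,-0.227), middle at (0.589,-0.053) and left at (0.588,0.078). A hose end hangs at about (0.646,-0.21,0.135), so I'll turn the tool square and press the right pad on its near side.

Request:
carry_out([
  [[0, 0, 0], [0, 0, 6.64]],
  [[0, 0, 0], [0, 0, 6.64]],
  [[0, 0, 0], [0, 0, 6.64]],
  [[0, 0, 0], [0, 0, 6.64]],
  [[0, 0, 0], [0, 0, 0]],
], grip=1)

```text
time: 0.6
tool_pos: [0.3245, -0.6481, 0.2558]
orientation: [-180.0, 0.0, -0.1]
ft_force: [-0.2, -0.3, 0.0]
finger_gap: 0.141
```

Request:
carry_out([
  [[24, -42, 0], [0, 0, 0]],
  [[24, -42, 0], [0, 0, 0]],
  [[24, -42, 0], [0, 0, 0]],
  [[24, -42, 0], [0, 0, 0]],
  [[24, -42, 0], [0, 0, 0]],
  [[24, -42, 0], [0, 0, 0]],
  [[24, -42, 0], [0, 0, 0]],
  [[24, -42, 0], [0, 0, 0]],
  [[24, -42, 0], [0, 0, 0]],
  [[24, -42, 0], [0, 0, 0]],
])

```text
time: 1.6
tool_pos: [0.5649, -0.2265, 0.2563]
orientation: [180.0, 0.0, 0.2]
ft_force: [1.0, -0.4, 0.3]
finger_gap: 0.002
```

Request:
carry_out([
  [[0, 0, 0], [0, 0, 0]],
  [[0, 0, 0], [0, 0, 0]],
  [[0, 0, 0], [0, 0, 0]],
])

```text
time: 1.9
tool_pos: [0.5636, -0.2294, 0.2562]
orientation: [180.0, 0.0, 0.1]
ft_force: [0.5, -0.4, 0.5]
finger_gap: -0.0
```

Request:
carry_out([
  [[2, 0, 40], [0, 0, 0]],
  [[2, -2, 40], [0, 0, 0]],
  [[2, 0, 40], [0, 0, 0]],
  [[0, 0, 30], [0, 0, 0]],
  [[0, 0, 10], [0, 0, 0]],
  [[0, 0, 0], [0, 0, 0]],
  [[0, 0, 0], [0, 0, 0]],
  [[0, 0, 0], [0, 0, 0]],
])

```text
time: 2.7
tool_pos: [0.5709, -0.2271, 0.098]
orientation: [179.9, -0.1, -0.0]
ft_force: [0.2, -0.4, 1.0]
finger_gap: 0.0
```

Run:
```python
from h import *
p,d=ctrl.capture('scene'); cv2.imwrite('pics/s1.png',cv2.resize(p[120:300,200:440],None,fx=3,fy=3,interpolation=2))
print(ctrl.get_state()['tool_pos'],ctrl.get_state()['ft_force'])
```

```text
[ 0.57092849 -0.22690607  0.09796378] [-0.25799005  0.23690963  1.14164925]
```

View pics/s1.png

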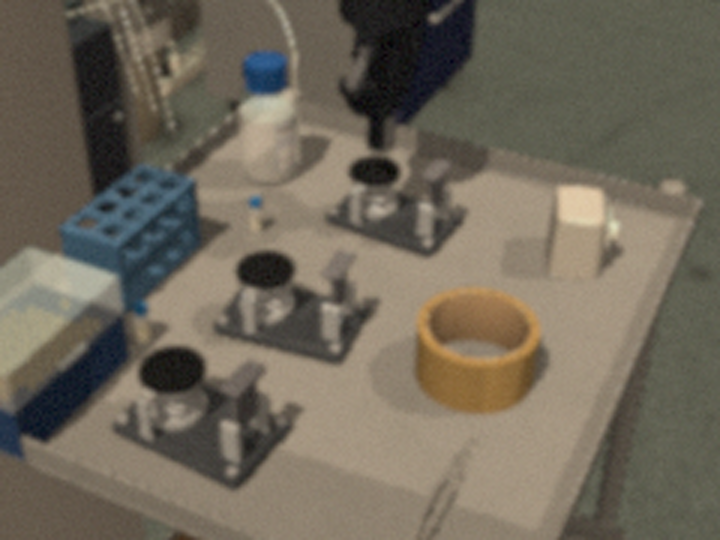

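The shut fingertip (crop 378,140) is just above the right pad (373,170), with nothing else close by. I'll go down in small steps now.

Request:
carry_out([
  [[0, 0, 8], [0, 0, 0]],
  [[0, 0, 8], [0, 0, 0]],
  [[0, 0, 0], [0, 0, 0]],
  [[0, 0, 0], [0, 0, 0]],
])

```text
time: 3.15
tool_pos: [0.57, -0.2262, 0.0798]
orientation: [-180.0, 0.1, 0.0]
ft_force: [-0.8, 0.5, -0.1]
finger_gap: -0.005
```

Request:
carry_out([
  [[0, 0, 2], [0, 0, 0]],
  [[0, 0, 2], [0, 0, 0]],
  [[0, 0, 0], [0, 0, 0]],
  [[0, 0, 0], [0, 0, 0]],
])

```text
time: 3.55
tool_pos: [0.5703, -0.2264, 0.0764]
orientation: [180.0, -0.0, 0.0]
ft_force: [0.1, 0.1, 2.2]
finger_gap: 0.001
```

Request:
carry_out([
  [[0, 0, 2], [0, 0, 0]],
  [[0, 0, 0], [0, 0, 0]],
  [[0, 0, 0], [0, 0, 0]],
])

```text
time: 3.85
tool_pos: [0.5704, -0.2264, 0.0744]
orientation: [180.0, -0.0, 0.0]
ft_force: [-0.5, 0.6, 3.8]
finger_gap: 0.001
```

Request:
carry_out([
  [[0, 0, 2], [0, 0, 0]],
  [[0, 0, 0], [0, 0, 0]],
  [[0, 0, 0], [0, 0, 0]],
])

```text
time: 4.15
tool_pos: [0.5704, -0.2264, 0.0724]
orientation: [180.0, -0.0, 0.0]
ft_force: [1.1, -0.4, 4.5]
finger_gap: 0.0
```

Request:
carry_out([
  [[0, 0, 2], [0, 0, 0]],
  [[0, 0, 2], [0, 0, 0]],
  [[0, 0, 0], [0, 0, 0]],
  [[0, 0, 0], [0, 0, 0]],
])

```text
time: 4.55
tool_pos: [0.5704, -0.2264, 0.0687]
orientation: [180.0, -0.0, 0.0]
ft_force: [-1.2, -0.2, 8.5]
finger_gap: 0.001
```

Request:
carry_out([
  [[0, 0, 0], [0, 0, 0]],
])

```text
time: 4.65
tool_pos: [0.5704, -0.2264, 0.0687]
orientation: [180.0, -0.0, 0.0]
ft_force: [-1.2, 1.4, 9.0]
finger_gap: -0.0
```

Request:
carry_out([
  [[0, 0, 0], [0, 0, 0]],
])

```text
time: 4.75
tool_pos: [0.5705, -0.2264, 0.0688]
orientation: [180.0, -0.0, 0.0]
ft_force: [-0.6, 0.1, 9.9]
finger_gap: -0.002
```

The right mount gives about 9 N at 8 mm, so it's firm. Next is the middle one.

Request:
carry_out([
  [[0, 0, -20], [0, 0, 0]],
  [[0, 0, -40], [0, 0, 0]],
  [[0, 0, 0], [0, 0, 0]],
  [[0, -40, 0], [0, 0, 0]],
  [[0, -40, 0], [0, 0, 0]],
  [[4, -40, 0], [0, 0, 0]],
  [[4, -35, 0], [0, 0, 0]],
  [[4, -18, 0], [0, 0, 0]],
  [[0, 0, 0], [0, 0, 0]],
  [[0, 0, 0], [0, 0, 0]],
])

```text
time: 5.75
tool_pos: [0.5818, -0.0535, 0.1278]
orientation: [180.0, 0.0, 0.1]
ft_force: [-0.8, -0.2, 0.4]
finger_gap: -0.003
```

Request:
carry_out([
  [[0, 0, 25], [0, 0, 0]],
  [[0, 0, 18], [0, 0, 0]],
  [[0, 0, 5], [0, 0, 0]],
  [[0, 0, 0], [0, 0, 0]],
  [[0, 0, 0], [0, 0, 0]],
])

```text
time: 6.25
tool_pos: [0.5823, -0.0543, 0.0807]
orientation: [180.0, -0.0, -0.1]
ft_force: [-0.3, 0.5, -0.1]
finger_gap: 0.0
```

Request:
carry_out([
  [[0, 0, 2], [0, 0, 0]],
  [[0, 0, 2], [0, 0, 0]],
  [[0, 0, 2], [0, 0, 0]],
  [[0, 0, 0], [0, 0, 0]],
  [[0, 0, 0], [0, 0, 0]],
])

```text
time: 6.75
tool_pos: [0.5826, -0.0534, 0.0745]
orientation: [180.0, -0.0, 0.0]
ft_force: [1.2, -0.4, 0.5]
finger_gap: 0.002
```

Request:
carry_out([
  [[0, 0, 2], [0, 0, 0]],
  [[0, 0, 2], [0, 0, 0]],
  [[0, 0, 2], [0, 0, 0]],
  [[0, 0, 0], [0, 0, 0]],
  [[0, 0, 0], [0, 0, 0]],
])

```text
time: 7.25
tool_pos: [0.5825, -0.0534, 0.0683]
orientation: [180.0, -0.0, 0.0]
ft_force: [1.6, -1.0, 4.3]
finger_gap: -0.002
```

Request:
carry_out([
  [[0, 0, 0], [0, 0, 0]],
])

```text
time: 7.35
tool_pos: [0.5825, -0.0534, 0.0684]
orientation: [180.0, -0.0, 0.0]
ft_force: [2.0, -0.9, 3.4]
finger_gap: -0.002
```

Request:
carry_out([
  [[0, 0, 0], [0, 0, 0]],
])

```text
time: 7.45
tool_pos: [0.5825, -0.0534, 0.0684]
orientation: [180.0, -0.0, 0.0]
ft_force: [2.2, -1.2, 3.1]
finger_gap: 0.001
```

The middle mount gives about 3.5 N at the same depth, so it looks soft. The left one is next: 131 mm to +y and about 1 mm back.

Request:
carry_out([
  [[0, 0, -20], [0, 0, 0]],
  [[0, 0, -40], [0, 0, 0]],
  [[0, 0, 0], [0, 0, 0]],
  [[0, -40, 0], [0, 0, 0]],
  [[0, -40, 0], [0, 0, 0]],
  [[0, -35, 0], [0, 0, 0]],
  [[0, -15, 0], [0, 0, 0]],
  [[0, 0, 0], [0, 0, 0]],
  [[0, 0, 0], [0, 0, 0]],
])

```text
time: 8.35
tool_pos: [0.5816, 0.0756, 0.1278]
orientation: [179.9, 0.1, 0.0]
ft_force: [-0.4, 0.1, 1.2]
finger_gap: -0.001
```

Request:
carry_out([
  [[0, 0, 25], [0, 0, 0]],
  [[0, 0, 18], [0, 0, 0]],
  [[0, 0, 5], [0, 0, 0]],
  [[0, 0, 0], [0, 0, 0]],
  [[0, 0, 0], [0, 0, 0]],
])

```text
time: 8.85
tool_pos: [0.5824, 0.0755, 0.0808]
orientation: [180.0, -0.0, -0.1]
ft_force: [0.5, 0.4, 0.0]
finger_gap: -0.002
```

Request:
carry_out([
  [[0, 0, 2], [0, 0, 0]],
  [[0, 0, 2], [0, 0, 0]],
  [[0, 0, 2], [0, 0, 0]],
  [[0, 0, 0], [0, 0, 0]],
  [[0, 0, 0], [0, 0, 0]],
])

```text
time: 9.35
tool_pos: [0.5825, 0.0766, 0.0745]
orientation: [180.0, -0.0, 0.0]
ft_force: [1.3, -0.3, 3.1]
finger_gap: 0.001
```

Request:
carry_out([
  [[0, 0, 2], [0, 0, 0]],
  [[0, 0, 2], [0, 0, 0]],
  [[0, 0, 2], [0, 0, 0]],
  [[0, 0, 0], [0, 0, 0]],
  [[0, 0, 0], [0, 0, 0]],
])

```text
time: 9.85
tool_pos: [0.5826, 0.0766, 0.0685]
orientation: [-180.0, -0.1, 0.0]
ft_force: [0.1, 0.0, 7.6]
finger_gap: 0.001
```

Request:
carry_out([
  [[0, 0, 0], [0, 0, 0]],
])

```text
time: 9.95
tool_pos: [0.5826, 0.0766, 0.0685]
orientation: [-180.0, -0.1, 0.0]
ft_force: [0.5, -1.0, 8.0]
finger_gap: -0.002
```

Request:
carry_out([
  [[0, 0, 0], [0, 0, 0]],
])

```text
time: 10.05
tool_pos: [0.5826, 0.0766, 0.0686]
orientation: [-180.0, -0.1, 0.0]
ft_force: [1.5, -0.5, 7.1]
finger_gap: -0.001
```

The left mount gives about 7.6 N at 8 mm, so it's firm and the middle one is softest. I'll lift and look again before pushing the tag.

Request:
carry_out([
  [[0, 0, -20], [0, 0, 0]],
  [[0, 0, -45], [0, 0, 0]],
  [[0, 0, -45], [0, 0, 0]],
  [[0, 0, 0], [0, 0, 0]],
])

```text
time: 10.45
tool_pos: [0.5842, 0.077, 0.1831]
orientation: [-179.9, -0.4, 0.0]
ft_force: [-0.3, 0.9, -0.1]
finger_gap: 0.005
```

Run:
```python
from h import *
p,d=ctrl.capture('top'); c=cloud('top',d); z=c[...,2]
m=((z>.064)&(z<.080)).astype(np.uint8); m[:195]=0;m[220:]=0;m[:,:225]=0;m[:,430:]=0
n,l,s,ce=cv2.connectedComponentsWithStats(m)
for i in range(1,n):
    if s[i,4]>8: print(s[i],ce[i],c[l==i].mean(0).round(4))
cv2.imwrite('pics/t2.png',cv2.resize(p[140:240,220:420],None,fx=4,fy=4,interpolation=2))
p,d=ctrl.capture('scene'); cv2.imwrite('pics/s2.png',cv2.resize(p[120:300,200:440],None,fx=3,fy=3,interpolation=2))
print(ctrl.get_state()['tool_pos'])
```

```text
[239 200  16   8 106] [246.80188679 203.48113208] [0.5263 0.0823 0.072 ]
[303 201  16   8 109] [310.55045872 204.42201835] [ 0.528  -0.0601  0.0717]
[376 208  16   9 111] [383.46846847 211.85585586] [ 0.5157 -0.2234  0.0715]
[0.58210498 0.07707237 0.17895008]
```

View pics/s2.png

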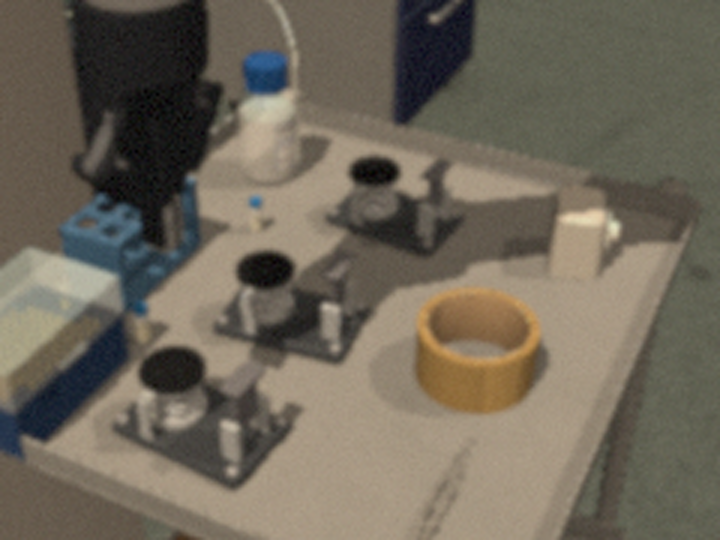

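View pics/t2.png

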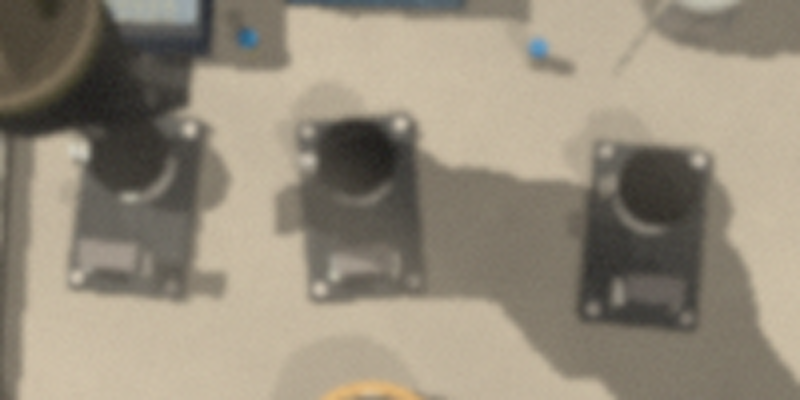

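The mounts haven't moved and all three tags are still up (middle tag at crop 363,265; world 0.528,-0.060). I'll go to the middle tag.

Request:
carry_out([
  [[-14, 35, 0], [0, 0, 0]],
  [[-14, 35, 0], [0, 0, 0]],
  [[-14, 35, 0], [0, 0, 0]],
  [[-12, 32, 0], [0, 0, 0]],
  [[0, 0, 0], [0, 0, 0]],
  [[0, 0, 30], [0, 0, 0]],
  [[0, 0, 30], [0, 0, 0]],
  [[0, 0, 10], [0, 0, 0]],
  [[0, 0, 0], [0, 0, 0]],
  [[0, 0, 0], [0, 0, 0]],
])

```text
time: 11.55
tool_pos: [0.5282, -0.0601, 0.1083]
orientation: [-180.0, 0.1, 0.0]
ft_force: [0.6, 0.9, -0.3]
finger_gap: -0.001
```

Request:
carry_out([
  [[0, 0, 5], [0, 0, 0]],
  [[0, 0, 5], [0, 0, 0]],
  [[0, 0, 4], [0, 0, 0]],
  [[0, 0, 4], [0, 0, 0]],
  [[0, 0, 4], [0, 0, 0]],
  [[0, 0, 4], [0, 0, 0]],
  [[0, 0, 2], [0, 0, 0]],
  [[0, 0, 1], [0, 0, 0]],
  [[0, 0, 0], [0, 0, 0]],
])

```text
time: 12.45
tool_pos: [0.5279, -0.0604, 0.079]
orientation: [180.0, 0.0, 0.0]
ft_force: [-0.2, -0.4, -0.1]
finger_gap: 0.001
```

Request:
carry_out([
  [[0, 0, 1], [0, 0, 0]],
  [[0, 0, 0], [0, 0, 0]],
  [[0, 0, 0], [0, 0, 0]],
])

```text
time: 12.75
tool_pos: [0.5279, -0.0604, 0.0782]
orientation: [180.0, 0.0, 0.0]
ft_force: [0.0, -0.8, -0.5]
finger_gap: 0.001
```

Request:
carry_out([
  [[0, 0, 1], [0, 0, 0]],
  [[0, 0, 0], [0, 0, 0]],
  [[0, 0, 0], [0, 0, 0]],
])

```text
time: 13.05
tool_pos: [0.5281, -0.0604, 0.0772]
orientation: [180.0, 0.0, 0.0]
ft_force: [-0.3, -0.4, 0.3]
finger_gap: -0.003
```

Request:
carry_out([
  [[0, 0, 0.5], [0, 0, 0]],
  [[0, 0, 0], [0, 0, 0]],
  [[0, 0, 0], [0, 0, 0]],
])

```text
time: 13.35
tool_pos: [0.5281, -0.0604, 0.0771]
orientation: [-180.0, -0.0, 0.0]
ft_force: [-1.0, 0.6, 5.6]
finger_gap: 0.005
```

The force rises at z = 0.077, which is the end stop. I'll retract and check.

Request:
carry_out([
  [[0, 0, -10], [0, 0, 0]],
  [[0, 0, -40], [0, 0, 0]],
  [[0, 0, -50], [0, 0, 0]],
  [[-20, 40, -40], [0, 0, 0]],
  [[0, 50, 0], [0, 0, 0]],
  [[0, 50, 0], [0, 0, 0]],
  [[0, 50, 0], [0, 0, 0]],
  [[0, 50, 0], [0, 0, 0]],
  [[0, 0, 0], [0, 0, 0]],
  [[0, 0, 0], [0, 0, 0]],
])

```text
time: 14.35
tool_pos: [0.5109, -0.295, 0.2104]
orientation: [180.0, 0.0, -0.2]
ft_force: [0.5, 0.9, -0.0]
finger_gap: -0.001
```

Run:
```python
from h import *
p,d=ctrl.capture('top'); c=cloud('top',d); z=c[...,2]
for (u,v) in((247,203),(310,204),(383,212)): print(c[v-2:v+3,u-4:u+5].reshape(-1,3).mean(0).round(4))
cv2.imwrite('pics/t3.png',cv2.resize(p[100:300,210:450],None,fx=3,fy=3,interpolation=2))
p,d=ctrl.capture('scene'); cv2.imwrite('pics/s3.png',cv2.resize(p[120:300,200:440],None,fx=3,fy=3,interpolation=2))
s=ctrl.get_state();print(s['tool_pos'],s['ft_force'])
```

```text
[0.5273 0.0818 0.0722]
[ 0.5325 -0.0579  0.0455]
[ 0.5153 -0.2223  0.0721]
[ 0.51161082 -0.29232938  0.21023067] [-0.08207414  0.56024255 -0.77391436]
```

View pics/s3.png

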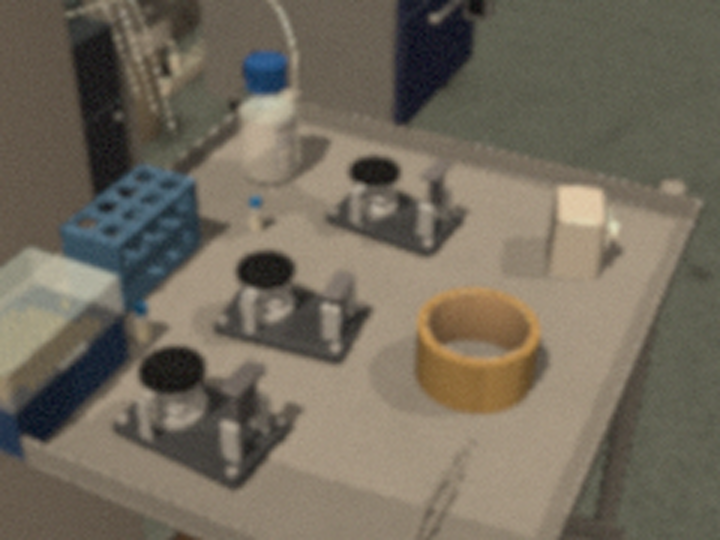

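View pics/t3.png

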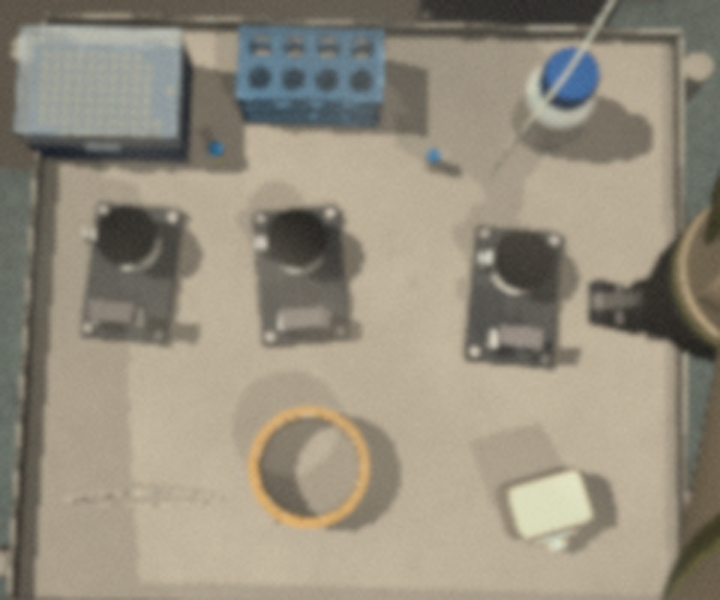

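The middle tag (scene crop 340,285) is down near its cheeks, while the left (245,378) and right (437,170) tags are still up at 72 mm. Everything else looks in place and the robot is clear, so I'll hand in.

```bash
python3 -c "
from h import *
p,d=ctrl.capture('top'); c=cloud('top',d); z=c[...,2]; w=z[198:212,300:322]; k=(w>.046)&(w<.06); print(k.sum(), np.median(w[k]))
print(ctrl.get_state()['time']); print(ctrl.finish_job())"
```

```text
104 0.05172313794637934
14.5
the job is handed in; nothing more can be done
None
```

I pressed all three pads about 8 mm with the shut fingertips, then pushed the middle mount's tag fully down. The job was handed in at 14.5 s.

| Mount | Force at about 8 mm | Finding |
|---|---|---|
| Right | about 9 N | firm |
| Middle | about 3.5 N | softest |
| Left | about 7.6 N | firm |

- **Tags:** while pushing the middle tag, the force rose to 5.6 N at the end stop. In the last depth image the middle tag's top stood at about 52 mm, fully down from 72 mm. The other two were still up at about 72 mm.
- **Mounts and other items:** the tag positions before the push matched those at the start to within a millimetre. After it, the last pictures showed no visible shift of the mounts or the other things, judged by eye. The robot was touching nothing when I handed in.
- **Not confirmed:** I did not read the white riders in the pictures; the press depths come from the tool position and force. One simple average over the middle tag gave 45 mm because its window took in background pixels. The masked check just before hand-in gave the 52 mm above.

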